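Lock the control-box cover with the bench driver

TASK

Lock the cover of the control box: its one stud that still stands proud must be pressed in with the flat-blade driver and turned clockwise, about a quarter turn, until it springs into its catch and stays there. The driver lies on the bench: first hang it upright in the two-rail rest and let go of it, then take it again from above and use it, and at the end hang it back upright in the rest. Keep your fingers off the stud, and leave the hammer, the tube offcut and the sheet-steel bird where they are.

Things in the scene. Friction and masses are not known exactly. Their poses are not given: they have to be found in the camera images.
- driver: Flat-blade driver, 144 mm long, 0.1 to 0.16 kg, lying on the bench, axis 12 mm up. Origin on the axis, at the blade-side face of its collar. +x runs along the axis to the handle end, y along the collar's long side and the blade's width, z across the blade's thickness (up at the start). Collar: x 0 to 6 mm, 40 mm in y, 24 in z. It looks the same after half a turn about its axis.
- driver_grip (a point): Point on the driver's axis in its square wooden handle, 38 mm from the origin towards the handle end. The handle is 24 x 24 mm and reaches from 6 to 60 mm from the origin. Axes as the driver's.
- driver_tip (a point): End of the driver's blade, on the axis, 84 mm from the driver's origin; axes as the driver's. The blade is 14 mm wide (y), 4 mm thick (z), 14 mm long; then a round shank 12 mm thick, and from 35 mm below the collar up to it a flat bar 12 mm in y, 24 mm in z. Balance point about 18 mm from the collar on the blade side.
- rest_seat (a point): Fixed bare steel rest: point midway between its two rails, level with their tops, 110 mm up. x along the rails, y across, z up. Rails 70 long, 14 wide, 20 deep, 22 mm apart, on legs at the ends, open at both ends and between. The driver hangs blade down, bar between the rails, collar lying across both, its origin at this height. It goes in and out straight up and down.
- rest: The same rest, origin at the middle of its underside on the bench, axes as rest_seat; base plate 110 x 90 x 6 mm. A driver put in leaning up to about 45 degrees in the plane along the rails, its collar just above the rails, swings upright by itself when let go.
- stud_hole (a point): Where the working stud's axis meets the cover of the fixed grey control box (150 x 120 x 60 mm, bare aluminium cover on top). On the cover, 60 mm above the bench; z up, x along the box's long side; the box centre is 40 mm from here along +x. A second stud 85 mm from here along +x is locked already: nothing to do there.
- stud_face (a point): Centre of the top face of the working stud (steel, 34 mm across). Moves and turns with it: z up, x along its slot, which is open at both ends, 7 mm wide and 9 mm deep (floor 9 mm below this point). With the stud out, as at the start, the face is 26 mm above the cover. The blade's width (driver y) goes along the slot.
- stud: Head of the working stud, 13 mm high, origin on its axis at its underside, axes as stud_face. To be worked with the driver only, never touched by the fingers.
- stud_press (a joint): How far the stud is pressed in, m: 0 out (start), 0.011 bottom. A spring pushes it out with about 5 N at 0 and 10 N at 0.010. Between its open place and its catch it turns only when pressed in more than 0.009, running under a ledge that holds it at about 0.0085 if let up. In its catch it springs back up to about 0.0057 and stays.
- stud_turn (a joint): Turn of the stud, rad, clockwise from above; about 0 at the start (slot along the box's long side). The ledge begins at 0.15 to 0.6 and surely covers 0.8 to 1.1. The catch is hidden, somewhere from 1.1 to 1.75, different on every box: feel for it. Let up against the ledge, the stud springs up 3 mm there and turns no further. Held fully pressed in, it passes the catch by, on to 2.4.
- hammer: Hammer with wooden handle, 270 mm long, lying on the bench beyond the work: to be left alone.
- tube_offcut: Upright offcut of steel tube, 40 mm across, 70 mm high, on the bench: to be left alone.
- steel_bird: Small bird of sheet steel on a 60 mm square foot, about 95 mm high, on the bench: to be left alone.
Things that resemble listed ones, but are neither listed nor needed, are in the scene too. Leave any turquoise look-alike of the driver alone.

How it is judged:
By the outcome, as a careful person would: the job done as asked, in the order asked, and still so for the second after the job is handed in, with the robot touching nothing.
It also fails if it takes over 72 s, if anything falls off the work surface, if the arm or the gripper's body presses on something with over 40 N, if the wrist force passes 120 N, or if a joint passes its speed limit or range.

ROBOT

A 7-joint arm with a two-finger parallel gripper is mounted at the origin on the work surface. World frame = base frame: x ahead of the robot, y to its left, z up, the work surface at z = 0. Lengths are in m, angles in rad, forces in N, time in s.
With the tool pointing down it reaches from about 0.4 to 0.85 m from the base axis. Payload 4.5 kg.
Tool frame: the origin (TCP) lies midway between the tips of the shut fingers; the grasp point (between the pads) lies 19 mm behind it; z points along the fingers, y is the line along which they close (so a half turn about z gives the same grasp; the last joint's range is limited). The gripper opens to 85 mm and grips with 20 to 120 N. Pads are 22 mm wide; open, the fingers measure 114 mm over their backs; the gripper's body (76 mm by 85 mm) begins 54 mm behind the grasp point. The pads swing forward as they close: fully open they stand 13 mm farther back than shut.
Start: joints at [-1.219, 0.689, -0.195, 1.565, 0.157, 0.902, -0.215], TCP at [0.195, 0.594, 0.231] pointing down, gripper open.
Joint ranges: [-3.01, 3.01], [-0.46, 2.08], [-1.47, 1.51], [0.13, 2.56], [-1, 4.14], [0.04, 2.09], [-2.66, 2.66]. Speed limits (rad/s): [2.57, 2.57, 3.14, 3.14, 3.14, 3.14, 3.14].

INTERFACE

Orientations are given as a rotation vector (axis times angle).
In Python, from cell import bot gives the robot as it stands. The module is installed in compiled form; this text tells all that it offers. Calls block until the motion is done:
- bot.movep(position, orientation): joint-space move of the TCP to a pose.
- bot.servo_line(position, attitude=None, vel=0.15, force_limit=None): straight line of the TCP; attitude=None keeps the orientation; vel is the mean speed in m/s. With force_limit (N) it stops when the force on the tool has changed by that much, and returns True; else False.
- bot.goto_joints(angles): joint-space move.
- bot.gripper_to(opening, squeeze=None): opening from 0.0 (shut) to 1.0 (fully open); squeeze is the grip in N (None keeps the last); returns when the fingers have stopped.
- bot.wait(seconds).
- bot.solve_ik(position, orientation): joint angles nearest the present ones, or None.
- bot.capture(name): name is "scene" or "top"; returns a dict with "frame" (480x640x3 uint8, red, green, blue), "z_map" (480x640 float32, m along the optical axis (not along the pixel's ray), 0 where there is no reading), "fx", "fy", "cx", "cy" (pixels), "position" and "rotation" of the camera in the world. Camera axes: x right, y down, z forward; pixel columns grow to the right and rows downward; lengths in m; the calibration is good to about 2 mm. A picture is of the moment at which its call begins.
A pose or a line that the arm cannot do raises bot.MotionError and nothing moves.
- bot.finish_job(): hands the job in; it is judged then, once.
Readings, each from a call of its own:
- bot.read_time_s(): time.
- bot.read_joints(): joint angles.
- bot.read_dq(): joint speeds.
- bot.read_effort(): joint torques, N m.
- bot.read_eef_pos(): TCP position.
- bot.read_orientation(): TCP orientation.
- bot.read_force(): force on the tool from outside, world axes, zero at the start.
- bot.read_torque(): the same for the moment, N m.
- bot.read_opening(): opening from 0.0 (shut) to 1.0 (fully open).
- bot.read_grip_force(): force on a finger pad.
Only numpy, scipy, OpenCV 4.12 (cv2) and the standard library are available. Lean on these libraries where they do the work, as an engineer would, in place of code of your own. Each camera call takes 0.05 s, during which the arm holds its last target. There are 200 camera calls.

## Working session

There is one attempt and no reset: what is moved stays moved. The work goes in short steps, each a Python script; the robot and the scene stay as the last script left them, time stands still between calls to the robot, and variables do not carry over. Pictures are saved under pics/ and viewed, at most 10 in all, crops included, and the job is handed in when it is done.

```bash
mkdir -p pics
cat > h.py <<'E'
import numpy as np, cv2
from scipy.spatial.transform import Rotation as R
from cell import bot
def cap(n,f=None):
    c=bot.capture(n)
    if f: cv2.imwrite('pics/'+f+'.png',c['frame'][:,:,::-1]); np.savez('pics/'+f+'.npz',**c)
    return c
def cloud(c):
    z=np.asarray(c['z_map']); v,u=np.mgrid[:480,:640]
    P=np.stack([(u-c['cx'])/c['fx']*z,(v-c['cy'])/c['fy']*z,z],-1)
    r=np.asarray(c['rotation'])
    if r.shape!=(3,3): r=R.from_rotvec(r).as_matrix() if r.size==3 else R.from_quat(r).as_matrix()
    W=P@r.T+np.asarray(c['position']); W[z==0]=np.nan
    return W
E
python3 - <<'E'
from h import *
for n in('scene','top'):
    c=cap(n,n+'0'); print(n,c['position'],c['rotation'],c['fx'])
print(bot.read_time_s(), bot.read_orientation())
E
```

```text
scene [1.28683866 0.39336287 0.77639552] [-1.21705127 -2.1977637   1.02580327] 522.9005067623575
top [ 0.32132683 -0.0763316   1.11682547] [-2.17414775  2.01551444 -0.2381082 ] 491.7977904722344
0.1 [-4.96873583e-01 -3.10186015e+00  2.66156883e-03]
```

View pics/scene0.png

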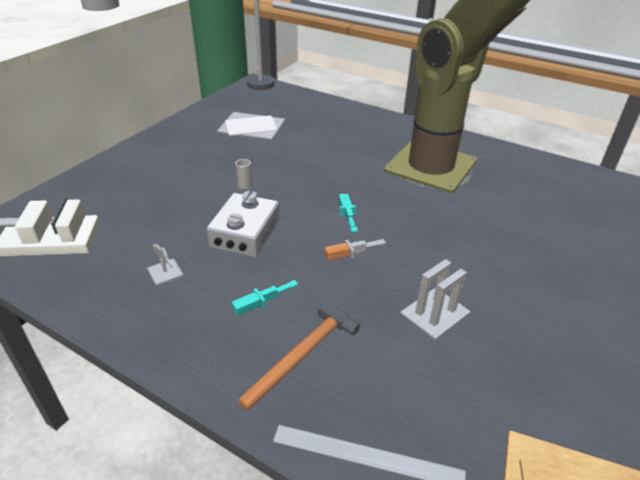

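View pics/top0.png

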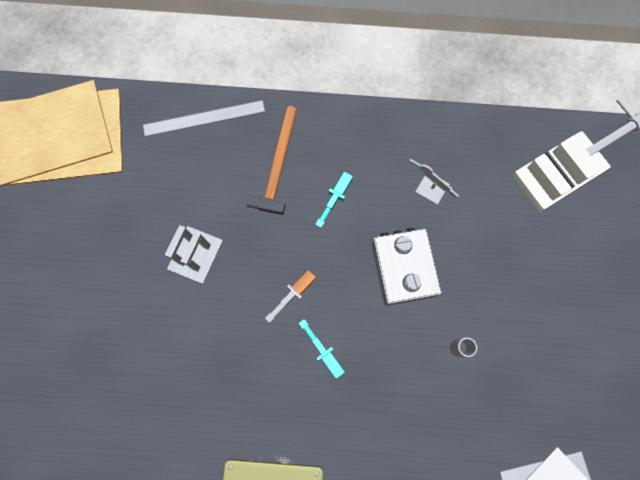

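The real driver is the orange-handled one at top (293,292). Look-alikes are the turquoise ones at (335,199) and (321,349). The rest is at (193,253), the box at (407,266) with studs at (404,244) and (413,282), and the bird, tube and hammer are at (433,185), (467,347) and (275,165). Next I'll measure these and take a crop.

Run:
```python
from h import *
d=np.load('pics/top0.npz'); W=cloud(d); f=d['frame'].astype(int)
cv2.imwrite('pics/crop1.png',cv2.resize(d['frame'][215:335,150:450,::-1],None,fx=2.6,fy=2.6,interpolation=cv2.INTER_CUBIC))
p=lambda u,v:print((u,v),W[v,u].round(4))
for q in [(293,292),(404,244),(413,282),(433,185),(467,347),(250,300),(392,265)]: p(*q)
H=W[...,2]
def comp(m,name,u0,u1,v0,v1):
    k=np.zeros(m.shape,bool);k[v0:v1,u0:u1]=1;k&=m
    P=W[k][:,:2].astype(np.float32); r=cv2.minAreaRect(P*1000)
    print(name,k.sum(),'z',np.median(W[k][:,2]).round(4),'mean',P.mean(0).round(4),'rect mm',np.round(r[0],1),np.round(r[1],1),round(r[2],1)); return P
# driver
org=(f[...,0]-f[...,2]>50)
comp(org,'handle',255,330,260,330)
comp((H>0.004)&(H<.05),'driver',258,322,262,326)
comp((H>0.1)&(H<.12),'rails',150,240,210,295)
m=(H>0.1)&(H<.12); m[:210]=0;m[295:]=0;m[:,:150]=0;m[:,240:]=0
n,l,s,c=cv2.connectedComponentsWithStats(m.astype(np.uint8))
for i in range(1,n):
    if s[i,4]>20: comp(l==i,'rail',0,640,0,480)
comp((H>.0035)&(H<.009),'base',150,240,210,295)
comp((H>.055)&(H<.065),'cover',360,450,215,315)
for nme,a in (('A',(385,425,228,262)),('B',(395,432,265,300))):
    comp(H>.07,nme,*a); comp(H>.08,nme+'hi',*a) if (H[a[2]:a[3],a[0]:a[1]]>.08).sum()>5 else 0
```

```text
(293, 292) [ 0.4605 -0.0096  0.0234]
(404, 244) [ 0.578  -0.2452  0.0693]
(413, 282) [nan nan nan]
(433, 185) [ 0.7356 -0.3148  0.0268]
(467, 347) [ 0.3699 -0.4004  0.0146]
(250, 300) [0.4378 0.0874 0.0013]
(392, 265) [ 0.5315 -0.2225  0.0584]
handle 270 z 0.0233 mean [ 0.4849 -0.031 ] rect mm [486.5 -31.6] [25.8 56.4] 53.4
driver 681 z 0.0213 mean [ 0.4557 -0.0096] rect mm [4.596e+02 3.000e-01] [144.  144.8] 4.2
rails 526 z 0.1093 mean [0.532  0.2253] rect mm [532.6 225.6] [51.4 70. ] 72.0
rail 266 z 0.1093 mean [0.5375 0.2422] rect mm [538.1 242.9] [14.9 69.9] 71.8
rail 260 z 0.1092 mean [0.5263 0.2081] rect mm [527.1 209. ] [15.7 69.9] 73.1
base 1141 z 0.0057 mean [0.5278 0.2213] rect mm [539.8 228.3] [199.1 209. ] 4.6
cover 3067 z 0.0598 mean [ 0.5311 -0.2539] rect mm [ 533.4 -254.4] [149.4 119.4] 14.7
A 186 z 0.079 mean [ 0.5764 -0.2424] rect mm [ 577.2 -242.8] [32.3 31.6] 7.8
Ahi 71 z 0.0813 mean [ 0.5761 -0.2427] rect mm [ 577.3 -243.2] [30.2 28.7] 14.8
B 211 z 0.085 mean [ 0.4944 -0.2641] rect mm [ 495.3 -264.5] [32.8 31.8] 9.2
Bhi 160 z 0.0858 mean [ 0.4951 -0.2645] rect mm [ 495.1 -264.7] [30.8 30.9] 18.8
```

View pics/crop1.png

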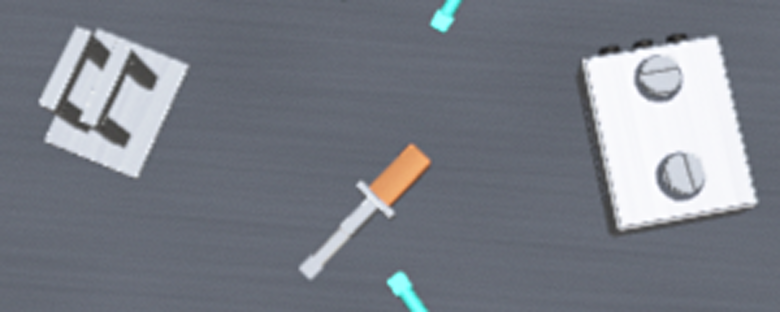

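Crop: orange handle at crop (400,175) and steel blade tip at (310,268), so it is the real driver. The slotted stud at crop (683,175) is proud (0.086 m) and its slot runs along the box; the other stud is lower. Next I'll refine the axis and check IK.

```bash
cat >> h.py <<'E'
REST=np.array([.5326,.2257,.110]); AR=np.deg2rad(-18.)
STUD=np.array([.4951,-.2646,.060]); AS=np.deg2rad(14.7)
def rot(z,y):
    z=np.array(z,float);z/=np.linalg.norm(z);y=np.array(y,float);y-=z*(y@z);y/=np.linalg.norm(y)
    return R.from_matrix(np.stack([np.cross(y,z),y,z],1))
def held(a,th,sgn=1):
    """driver axis (handle) horizontally along a, raised th: (u, tool rotation)"""
    h=np.array([np.cos(a),np.sin(a),0]); k=np.array([0,0,1.])
    return np.cos(th)*h+np.sin(th)*k, rot(np.sin(th)*h-np.cos(th)*k, sgn*np.array([-np.sin(a),np.cos(a),0]))
def down(a): return rot([0,0,-1],[-np.sin(a),np.cos(a),0])
E
python3 - <<'E'
from h import *
d=np.load('pics/top0.npz'); W=cloud(d); f=d['frame'].astype(int); H=W[...,2]
k=np.zeros(H.shape,bool);k[262:326,258:322]=1
k&=(H>.006)&(H<.05)&~(f[...,1]-f[...,0]>40)
n,l,s,c=cv2.connectedComponentsWithStats(k.astype(np.uint8)); i=1+s[1:,4].argmax(); k=l==i
P=W[k][:,:2]
vx,vy,x0,y0=cv2.fitLine(P.astype(np.float32),cv2.DIST_HUBER,0,.001,.001).ravel()
u=np.array([vx,vy]); u*=np.sign(u[0]); t=(P-[x0,y0])@u; w=(P-[x0,y0])@[-u[1],u[0]]
print('ang',np.degrees(np.arctan2(u[1],u[0])),'len',np.ptp(t),'ends',[x0,y0]+u*t.min(),[x0,y0]+u*t.max())
for a in np.arange(t.min(),t.max(),.006):
    m=(t>=a)&(t<a+.006); print(round(a-t.min(),3),m.sum(),w[m].min().round(4),w[m].max().round(4),W[k][m,2].max().round(3))
print(cv2.minAreaRect((P*1000).astype(np.float32)))
print('IK')
for sg in(1,-1):
  for da in(0,np.pi):
    for th in(50,60,70,80,90):
      u,r=held(AR+da,np.deg2rad(th),sg)
      T=REST+[0,0,.003]+.038*u+.010*r.as_matrix()[:,2]
      q=[bot.solve_ik(T+[0,0,e],r.as_rotvec()) for e in(.1,0)]
      print(sg,da,th,[None if x is None else np.round(x,2) for x in q])
for a in np.deg2rad([-180,-90,0,90]):
   print('rest',np.degrees(a),[None if x is None else np.round(x,2) for x in [bot.solve_ik(REST+[0,0,.02],down(AR+a).as_rotvec())]])
   print('stud',[(g,None if x is None else np.round(x[6],2)) for g in(0,.8,1.2,1.75) for x in [bot.solve_ik(STUD+[0,0,.12],down(AS+a-g).as_rotvec())]])
for sg in(1,-1):
   u,r=held(np.deg2rad(-40),0,sg); print('grasp',bot.solve_ik([.49,-.034,.001],r.as_rotvec()))
E
```

```text
ang -39.658154 len 0.14321907348880497 ends [0.39523425 0.04314095] [ 0.50549373 -0.04826228]
0.0 18 -0.0068 0.0062 0.018
0.006 18 -0.007 0.0065 0.019
0.012 17 -0.0067 0.0064 0.019
0.018 16 -0.005 0.0065 0.021
0.024 16 -0.0052 0.0062 0.02
0.03 16 -0.0052 0.006 0.02
0.036 16 -0.0054 0.0059 0.021
0.042 16 -0.0062 0.0055 0.026
0.048 14 -0.0053 0.0062 0.03
0.054 18 -0.0055 0.0061 0.028
0.06 17 -0.0053 0.0063 0.028
0.066 18 -0.0054 0.0061 0.028
0.072 18 -0.0055 0.0067 0.027
0.078 30 -0.0178 0.0194 0.029
0.084 40 -0.019 0.0208 0.027
0.09 32 -0.0109 0.0124 0.027
0.096 32 -0.0112 0.0121 0.028
0.102 32 -0.0117 0.0122 0.028
0.108 31 -0.0112 0.0125 0.031
0.114 27 -0.011 0.0125 0.026
0.12 31 -0.0109 0.012 0.027
0.126 31 -0.0109 0.0119 0.028
0.132 32 -0.0113 0.0121 0.028
0.138 20 -0.0109 0.012 0.025
((452.279541015625, -0.43347930908203125), (39.198848724365234, 142.85562133789062), 41.988040924072266)
IK
1 0 50 [array([-1.14,  0.74,  0.48,  2.25,  1.95,  0.5 , -1.48]), array([-0.36,  1.04, -0.83,  2.24,  1.86,  1.51, -1.28])]
1 0 60 [array([-1.17,  0.82,  0.39,  2.32,  1.98,  0.77, -1.66]), arra
[... 2230 characters left out ...]
 [array([-0.52,  0.77,  0.07,  1.81, -0.08,  0.57, -0.71])]
stud [(0, np.float64(0.49)), (0.8, np.float64(-0.1)), (1.2, np.float64(-0.39)), (1.75, np.float64(-0.79))]
rest 0.0 [array([-0.34,  0.77, -0.25,  1.8 ,  0.3 ,  0.61,  0.49])]
stud [(0, np.float64(1.73)), (0.8, np.float64(1.08)), (1.2, np.float64(0.77)), (1.75, np.float64(0.36))]
rest 90.0 [array([-0.12,  0.83, -0.64,  1.79,  0.69,  0.76,  1.7 ])]
stud [(0, np.float64(-1.64)), (0.8, np.float64(2.37)), (1.2, np.float64(2.03)), (1.75, np.float64(1.58))]
grasp [ 0.06368279  0.94226235 -0.1444635   2.09850676  0.83754688  0.15737634
  0.01966129]
grasp [-0.03524946  0.94407624  0.01752354  2.10305842 -0.14925729  0.09558734
 -2.14531346]
```

Run:
```python
from h import *
u,r=held(np.deg2rad(-39.7),0,1); rv=r.as_rotvec()
G=np.array([.4891,-.0348,.001])
bot.gripper_to(.6,80)
bot.movep(G+[0,0,.14],rv); bot.servo_line(G+[0,0,.012],vel=.15)
print('stop',bot.servo_line(G,vel=.04,force_limit=6),bot.read_eef_pos())
bot.gripper_to(0,100); print('open',bot.read_opening(),bot.read_grip_force(),bot.read_eef_pos())
bot.servo_line(G+[0,0,.26],vel=.2)
print('open',bot.read_opening(),bot.read_grip_force(),bot.read_force(),bot.read_time_s(),bot.read_joints().round(2))
q0=bot.read_joints()
for sg in(1,-1):
  for th in(50,60,70,80,90):
    u,r=held(AR,np.deg2rad(th),sg); T=REST+.038*u+.011*r.as_matrix()[:,2]
    print(sg,th,[None if x is None else np.round(x,2) for e in(.1,.003) for x in [bot.solve_ik(T+[0,0,e],r.as_rotvec())]])
cap('scene','g1')
c=cap('top'); cv2.imwrite('pics/g1t.png',c['frame'][:,:,::-1])
```

```text
stop False [ 0.48894864 -0.03483134  0.00084796]
open 0.25781218537008865 98.12707185745239 [ 0.48937604 -0.03469374  0.00148511]
open 0.2566246284656756 97.76105046272278 [-1.64934529  0.31916885 -1.99452029] 6.2833 [ 0.21  0.49 -0.36  1.92  0.24  0.78  0.6 ]
1 50 [array([-0.16,  1.  , -1.26,  2.2 ,  1.73,  1.75, -1.02]), array([-0.18,  1.26, -1.26,  2.23,  1.89,  1.93, -1.11])]
1 60 [array([-0.26,  1.11, -1.26,  2.27,  1.79,  2.02, -1.16]), array([-0.34,  1.25, -1.04,  2.28,  1.91,  1.99, -1.33])]
1 70 [array([-0.51,  1.02, -0.83,  2.32,  1.79,  1.89, -1.44]), array([-0.5 ,  1.28, -0.83,  2.3 ,  1.89,  2.05, -1.54])]
1 80 [array([-0.68,  1.09, -0.62,  2.34,  1.77,  1.97, -1.64]), array([-0.79,  1.28, -0.41,  2.29,  1.82,  1.88, -1.83])]
1 90 [array([-0.82,  1.18, -0.41,  2.33,  1.72,  2.01, -1.83]), array([-0.8 ,  1.4 , -0.41,  2.23,  1.76,  2.08, -1.92])]
-1 50 [array([-0.35,  0.8 , -0.83,  2.21,  1.71,  1.36,  2.03]), array([-0.36,  1.04, -0.83,  2.24,  1.87,  1.51,  1.86])]
-1 60 [array([-0.44,  0.9 , -0.83,  2.28,  1.77,  1.62,  1.85]), array([-0.44,  1.15, -0.83,  2.29,  1.89,  1.78,  1.72])]
-1 70 [array([-0.51,  1.02, -0.83,  2.32,  1.79,  1.89,  1.7 ]), array([-0.62,  1.2 , -0.62,  2.3 ,  1.87,  1.85,  1.5 ])]
-1 80 [array([-0.68,  1.09, -0.62,  2.34,  1.77,  1.97,  1.5 ]), array([-0.92,  1.25, -0.19,  2.29,  1.82,  1.68,  1.23])]
-1 90 [array([-0.82,  1.18, -0.41,  2.33,  1.72,  2.01,  1.31]), array([-1.09,  1.38,  0.02,  2.25,  1.73,  1.63,  1.09])]
```

View pics/g1.png

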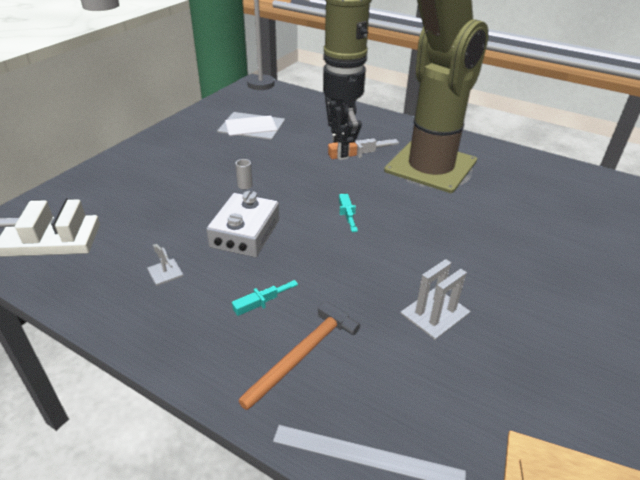

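The driver is held level at scene (350,148). I'll carry it to above the rest in tilted steps.

Run:
```python
from h import *
def pose(a,th,o):
    u,r=held(a,np.deg2rad(th),1); return o+.038*u+.011*r.as_matrix()[:,2], r.as_rotvec()
p=np.array
for a,th,o in [(-.55,25,p([.48,.08,.27])),(-.4,50,p([.50,.17,.27])),(AR,70,REST+[0,0,.13])]:
    T,r=pose(a,th,o)
    try: bot.movep(T,r)
    except bot.MotionError as e: print('ERR',th,e); break
    print(th,bot.read_joints().round(2),bot.read_eef_pos().round(3),bot.read_time_s())
bot.wait(.3)
c=cap('scene','t1'); d=cap('top','t1t')
a=c['frame'][150:370,330:550]; b=d['frame'][180:330,100:320]
im=np.hstack([cv2.resize(a,(400,400)),cv2.resize(b,(400,400))]); cv2.imwrite('pics/t1c.png',im[:,:,::-1])
W=cloud(d);H=W[...,2]
print(bot.read_opening(),bot.read_grip_force())
```

```text
25 [-0.49  0.41  0.08  2.15  0.81  0.46 -0.11] [0.513 0.059 0.276] 7.2167
50 [-1.22  0.62  0.63  2.32  1.8   0.44 -1.32] [0.531 0.156 0.292] 8.325
70 [-1.29  0.91  0.51  2.36  1.99  0.87 -1.79] [0.555 0.217 0.271] 8.85
0.25735193353143254 97.93833017349243
```

View pics/t1c.png

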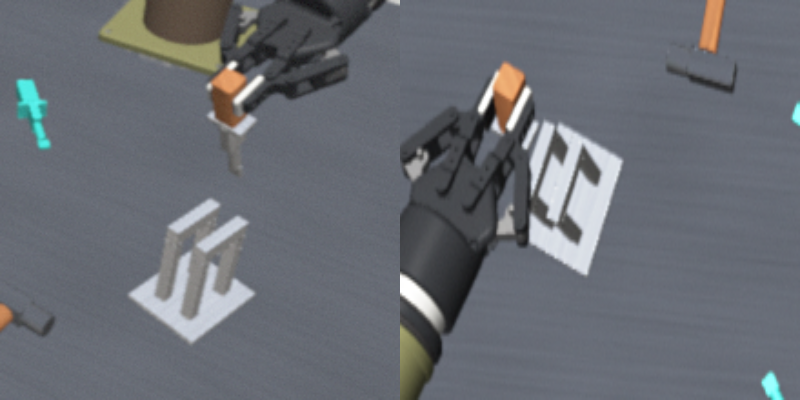

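The driver is upright, leaning slightly, above the rest, with the handle at crop (228,95) and the rest at (195,240). I'll check lateral offset from the orange pixels, then lower.

Run:
```python
from h import *
v=np.array([-np.sin(AR),np.cos(AR)]); hh=np.array([np.cos(AR),np.sin(AR)])
for n in('t1','t1t'):
    c=np.load(f'pics/{n}.npz'); W=cloud(c); f=c['frame'].astype(int)
    m=(f[...,0]-f[...,2]>50)&(W[...,2]>.15)&(W[...,2]<.4)
    P=W[m]; P=P[np.linalg.norm(P[:,:2]-REST[:2],axis=1)<.08]; q=P[:,:2]-REST[:2]
    print(n,len(P),'across',np.percentile(q@v,[2,50,98]).round(4),'along',np.percentile(q@hh,[2,50,98]).round(4),'z',np.percentile(P[:,2],[2,98]).round(3))
u,r=held(AR,np.deg2rad(70),1); T=REST+.038*u+.011*r.as_matrix()[:,2]
print('exp top end',REST[2]+.13+.06*np.sin(np.deg2rad(70)))
f0=bot.read_force()
hit=bot.servo_line(T+[0,0,.05],vel=.12,force_limit=6); print(hit,bot.read_eef_pos()-T)
if not hit:
    hit=bot.servo_line(T+[0,0,-.004],vel=.03,force_limit=4); print(hit,bot.read_eef_pos()-T, bot.read_force()-f0)
print(bot.read_time_s())
```

```text
t1 374 across [-0.0116  0.0032  0.0126] along [0.0075 0.0217 0.0319] z [0.25  0.301]
t1t 258 across [-0.0127 -0.0012  0.0087] along [-0.0053  0.0126  0.0289] z [0.262 0.301]
exp top end 0.2963815572471545
False [ 0.00016887 -0.00025581  0.05077168]
True [3.37792855e-04 7.75873722e-05 3.57761673e-03] [0.05666986 0.15343971 5.41764012]
11.4583
```

Contact is at +3.6 mm, as expected for the leaning collar's edge (12·sin20° ≈ 4 mm). I'll release it and back off.

Run:
```python
from h import *
bot.gripper_to(.7); bot.wait(.4)
u,r=held(AR,np.deg2rad(70),1); z=r.as_matrix()[:,2]
p=bot.read_eef_pos(); bot.servo_line(p-.10*z+[0,0,.03],vel=.2)
bot.servo_line(bot.read_eef_pos()+[0,0,.08],vel=.25)
print(bot.read_time_s(),bot.read_joints().round(2))
bot.wait(.3)
c=cap('scene','r1'); d=cap('top','r1t')
im=np.hstack([cv2.resize(c['frame'][200:350,370:520],(400,400)),cv2.resize(d['frame'][180:330,110:260],(400,400))]); cv2.imwrite('pics/r1c.png',im[:,:,::-1])
v=np.array([-np.sin(AR),np.cos(AR)]); hh=np.array([np.cos(AR),np.sin(AR)])
for c in (c,d):
    W=cloud(c); f=c['frame'].astype(int)
    m=(f[...,0]-f[...,2]>50)&(W[...,2]>.1)&(W[...,2]<.4)
    P=W[m]; P=P[np.linalg.norm(P[:,:2]-REST[:2],axis=1)<.08]; 
    if len(P)<5: print('few');continue
    zt=P[:,2].max(); q=P[:,:2]-REST[:2]; q=q[P[:,2]>zt-.012]
    print(len(P),'across',np.percentile(q@v,[2,50,98]).round(4),'along',np.percentile(q@hh,[2,50,98]).round(4),'z',np.percentile(P[:,2],[2,98]).round(3))
```

```text
13.4917 [-1.51  0.86  0.48  2.42  1.73  0.88 -1.71]
423 across [-0.0091  0.0041  0.0143] along [-0.0114  0.0039  0.0121] z [0.121 0.171]
205 across [-0.0119 -0.0018  0.0108] along [-0.0139 -0.0028  0.0086] z [0.129 0.173]
```

View pics/r1c.png

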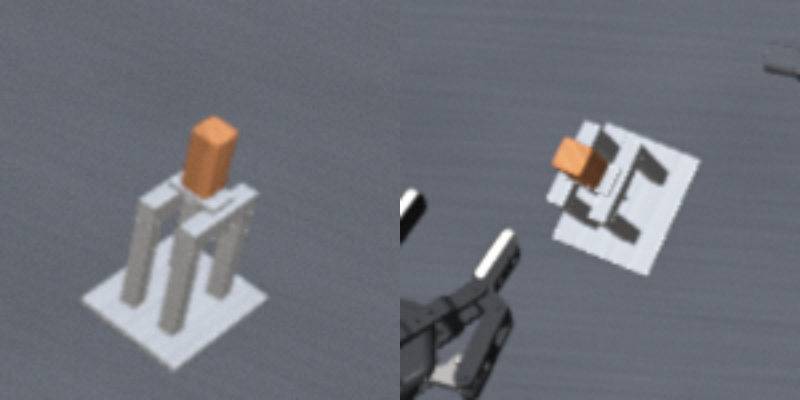

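It hangs upright with its top at 0.171 m (expected 0.170) and the fingers are clear. I'll regrasp from above, closing along the rails so the blade's thickness is centred, and carry it to the stud.

Run:
```python
from h import *
rg=down(AR+np.pi/2).as_rotvec(); G=REST+[.0005,.0005,.021]
bot.movep(G+[0,0,.13],rg); bot.servo_line(G+[0,0,.05],vel=.2)
f0=bot.read_force(); print('hit',bot.servo_line(G,vel=.08,force_limit=8))
bot.gripper_to(0,100); print(bot.read_opening(),bot.read_grip_force(),bot.read_eef_pos(),bot.read_force()-f0)
print('lifthit',bot.servo_line(G+[0,0,.13],vel=.15,force_limit=15),bot.read_time_s(),bot.read_force()-f0)
bot.movep(np.array([.5,0,.30]),down((AR+np.pi/2+AS)/2).as_rotvec())
rs=down(AS).as_rotvec()
bot.movep(STUD+[0,0,.160],rs); print(bot.read_joints().round(2))
bot.wait(.2); c=cap('scene','s1'); d=cap('top','s1t'); bot.servo_line(STUD+[0,0,.135],vel=.1)
hit=bot.servo_line(STUD+[0,0,.1205],vel=.02,force_limit=4)
print(hit,bot.read_eef_pos()-STUD,bot.read_force()-f0,bot.read_time_s())
cv2.imwrite('pics/s1c.png',np.hstack([cv2.resize(c['frame'][150:270,190:310],(400,400)),cv2.resize(d['frame'][200:350,340:490],(400,400))])[:,:,::-1])
```

```text
hit False
0.26829411065970693 97.80466318130493 [0.53321726 0.22653255 0.13165259] [0.35906418 0.43823654 3.99071962]
lifthit False 19.3917 [ 0.70154029  0.70315015 -2.04771087]
[ 1.    0.84 -1.11  1.75  0.84  1.11  1.44]
True [-3.45075235e-05 -5.95181861e-04  1.28436494e-01] [ 2.35677765  0.21084639 -2.69390888] 22.525
```

View pics/s1c.png

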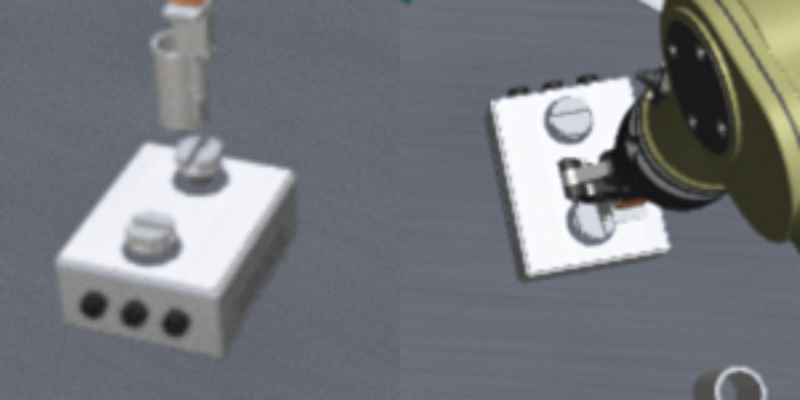

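The scene crop shows the driver over the proud stud at crop (200,155). The stop came with no upward force, so it looks like an edge touch or a false trigger. I'll read static force and creep on.

Run:
```python
from h import *
bot.wait(.3); f0=bot.read_force(); print('static',f0,bot.read_eef_pos()-STUD)
for h in np.arange(.1275,.1195,-.001):
    bot.servo_line(STUD+[0,0,h],vel=.02); bot.wait(.1); f=bot.read_force()-f0
    print(round(h,4),(bot.read_eef_pos()-STUD).round(4),f.round(2),bot.read_torque().round(2))
    if np.linalg.norm(f)>5: break
print(bot.read_time_s())
```

```text
static [ 2.8625215  -1.5765498  -2.74629346] [-7.83516730e-05 -5.29204087e-04  1.28525281e-01]
0.1275 [ 0.     -0.0004  0.1276] [-1.75 -0.94  2.35] [-0.91 -0.38  0.01]
0.1265 [ 0.     -0.0003  0.1265] [-0.7  -1.31  2.12] [-1.13 -0.4   0.01]
0.1255 [ 1.000e-04 -2.000e-04  1.255e-01] [-1.6  -2.52  2.53] [-1.28 -0.44 -0.03]
0.1245 [ 1.000e-04 -1.000e-04  1.245e-01] [-1.33 -2.74  2.44] [-1.33 -0.51  0.04]
0.1235 [ 0.000e+00 -1.000e-04  1.234e-01] [-1.82 -2.69  2.7 ] [-1.34 -0.52 -0.01]
0.1225 [ 1.000e-04 -0.000e+00  1.226e-01] [-2.04 -2.92  5.  ] [-1.42 -0.41  0.01]
24.925
```

The blade is in the slot and reaches the floor at 0.1225 (expected 0.122). The lateral force asks for a small shift to −across. I'll shift, press to the bottom and start turning.

```bash
cat >> h.py <<'E'
S2=STUD+.0007*np.array([.254,-.967,0])
def at(h,g): bot.servo_line(S2+[0,0,h],down(AS-g).as_rotvec(),vel=.03); 
def rep(tag,f0): 
    print(tag,(bot.read_eef_pos()-S2).round(4),(bot.read_force()-f0).round(1),'Mz',round(bot.read_torque()[2],2),'t',round(bot.read_time_s(),1))
    return bot.read_force()-f0
F0=np.array([1.,-2.,-2.4])
E
python3 - <<'E'
from h import *
at(.1225,0); rep('sh',F0)
for h in np.arange(.1205,.1095,-.001):
    at(h,0); bot.wait(.05); f=rep('p',F0)
    if f[2]>15: break
if f[2]>15:
  for g in (.1,.2,.3):
    at(h,g); bot.wait(.05); rep(g,F0)
print(h)
E
```

```text
sh [-1.000e-04  5.000e-04  1.226e-01] [-0.6 -0.4  4.9] Mz 0.01 t 25.2
p [-0.      0.0004  0.1206] [-0.9 -0.2  5.4] Mz 0.03 t 25.5
p [-0.      0.0004  0.1195] [-0.7  0.1  7.3] Mz 0.06 t 25.8
p [-0.      0.0003  0.1185] [-2.2  0.4  7. ] Mz 0.06 t 26.1
p [0.     0.0003 0.1176] [-1.3  1.5  7.8] Mz -0.01 t 26.4
p [0.     0.0003 0.1166] [-0.8  1.7  7.2] Mz -0.05 t 26.7
p [0.     0.0003 0.1157] [-1.4  1.4  9.1] Mz 0.05 t 27.0
p [0.     0.0003 0.1148] [-2.2  0.4  9. ] Mz 0.04 t 27.3
p [1.000e-04 4.000e-04 1.138e-01] [-1.7  1.1  9.1] Mz -0.02 t 27.6
p [1.000e-04 4.000e-04 1.129e-01] [-1.8  1.1 10.1] Mz -0.03 t 27.9
p [1.00e-04 3.00e-04 1.12e-01] [-2.1  1.  10.8] Mz -0.0 t 28.2
p [0.0002 0.0004 0.1114] [-2.4  1.6 12.1] Mz 0.0 t 28.5
0.11049999999999999
```

Run:
```python
from h import *
at(.110,0); f=rep('b',F0)
for g in np.arange(.1,.95,.12):
    at(.110,g); f=rep(round(g,2),F0)
    if abs(bot.read_torque()[2])>2 or np.hypot(*f[:2])>20: print('STOP');break
print(bot.read_joints().round(2))
```

```text
b [0.0003 0.0004 0.1113] [-3.7  1.4 16.7] Mz -0.02 t 28.7
0.1 [0.0003 0.0005 0.1113] [-3.   1.5 15.3] Mz -0.03 t 29.0
0.22 [0.0004 0.0007 0.1113] [-3.1  2.9 15. ] Mz -0.03 t 29.2
0.34 [0.0005 0.0009 0.1113] [-2.7  2.2 14.8] Mz -0.01 t 29.5
0.46 [0.0005 0.0009 0.1113] [-3.5  3.1 15.3] Mz -0.03 t 29.8
0.58 [0.0007 0.0011 0.1113] [-3.   3.4 14.5] Mz 0.07 t 30.0
0.7 [0.0008 0.0012 0.1113] [-2.7  3.2 15.2] Mz 0.01 t 30.3
0.82 [0.0009 0.0012 0.1113] [-1.5  3.3 15.1] Mz 0.01 t 30.6
0.94 [0.001  0.0013 0.1113] [-2.3  2.6 15.1] Mz -0.0 t 30.8
[ 0.88  0.81 -0.84  1.8   0.77  0.89  0.57]
```

Blade slack in the slot is about 0.22 rad, so the stud lags. I'll go to g=1.17 (stud ≈ 0.95, under the ledge), raise the blade and feel for the catch.

Run:
```python
from h import *
for g in (1.06,1.17): at(.110,g)
rep('pre',F0)
for h in (.112,.114,.116,.118): at(h,1.17); bot.wait(.05); rep(h,F0)
for g in np.arange(1.24,2.05,.07):
    at(.118,g); bot.wait(.1); f=rep(round(g,2),F0)
    if abs(bot.read_torque()[2])>.5 or np.hypot(*f[:2])>25: print('STOP');break
```

```text
pre [0.0013 0.0014 0.1113] [-1.4  3.1 14.5] Mz -0.01 t 31.4
0.112 [0.0012 0.0014 0.1128] [-0.8  3.4  9.3] Mz 0.06 t 31.7
0.114 [0.0002 0.0007 0.1138] [-0.4  2.7  5. ] Mz -0.02 t 32.0
0.116 [-0.0007 -0.0002  0.1155] [-0.6  2.9  0.9] Mz 0.01 t 32.3
0.118 [-0.0002 -0.0002  0.118 ] [-0.3  2.8  1.1] Mz 0.03 t 32.6
1.24 [-1.00e-04 -0.00e+00  1.18e-01] [-1.   1.9  0.6] Mz 0.06 t 32.9
1.31 [1.00e-04 1.00e-04 1.18e-01] [-1.   3.2  0.7] Mz -0.06 t 33.3
1.38 [0.0003 0.0002 0.1181] [0.  2.  1.1] Mz 0.03 t 33.6
1.45 [0.0004 0.0002 0.1181] [ 0.5  2.7 -0. ] Mz 0.02 t 34.0
1.52 [0.0004 0.0002 0.1181] [0.6 3.3 0.1] Mz 0.1 t 34.3
1.59 [0.0003 0.0002 0.1182] [0.9 3.7 2.2] Mz -0.02 t 34.7
1.66 [ 2.000e-04 -1.000e-04  1.179e-01] [1.3 3.  1.2] Mz 0.08 t 35.0
1.73 [ 5.00e-04 -1.00e-04  1.18e-01] [2.9 2.8 0.2] Mz 0.02 t 35.4
1.8 [ 0.0004 -0.      0.118 ] [ 4.   2.3 -1.2] Mz 0.05 t 35.7
1.87 [ 0.0004 -0.      0.1181] [ 4.5  1.2 -1. ] Mz 0.04 t 36.1
1.94 [ 0.0004 -0.      0.1181] [ 3.9  1.7 -1.3] Mz 0.03 t 36.4
2.01 [0.0005 0.     0.118 ] [ 4.4  2.6 -1.6] Mz 0.1 t 36.8
```

Run:
```python
from h import *
bot.wait(.2); f0=bot.read_force(); g=2.01
for h in np.arange(.1175,.1115,-.001):
    at(h,g); bot.wait(.1); f=rep(round(h,4),f0)
    if f[2]>5: break
at(.118,g); c=cap('scene','k1')
cv2.imwrite('pics/k1c.png',cv2.resize(c['frame'][150:270,180:310],(780,600),interpolation=cv2.INTER_CUBIC)[:,:,::-1])
```

```text
0.1175 [ 0.0005 -0.      0.1178] [-0.6  0.2  3.7] Mz 0.11 t 37.3
0.1165 [ 0.0005 -0.      0.117 ] [-0.8 -0.4  8.5] Mz 0.1 t 37.7
```

View pics/k1c.png

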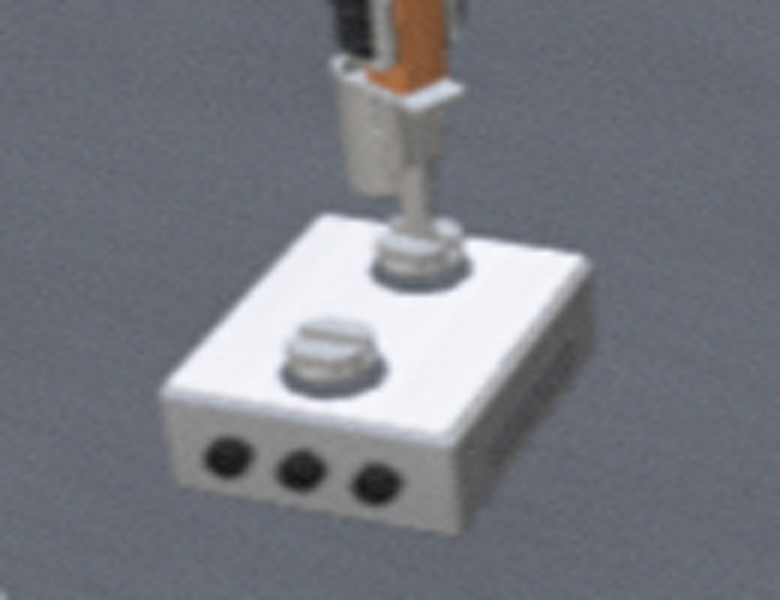

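The floor is now about 3 mm higher than under the ledge (0.117 against 0.114), so the stud has sprung into its catch. I'll relieve the twist, lift straight out and measure the stud's height.

Run:
```python
from h import *
at(.118,1.9); rep('rel',F0)
g=1.9; r=down(AS-g).as_rotvec()
bot.servo_line(S2+[0,0,.15],r,vel=.06); rep('up',F0)
bot.servo_line(S2+[0,0,.24],r,vel=.2)
bot.movep([.5,0.05,.30],down(AR+np.pi/2-.6).as_rotvec()); bot.wait(.2)
for n in('top','scene'):
    c=cap(n,'v_'+n); W=cloud(c); d=np.linalg.norm(W[...,:2]-STUD[:2],axis=-1); m=(d<.017)&(W[...,2]>.066)
    z=W[m][:,2]; d2=np.linalg.norm(W[...,:2]-(STUD[:2]+.085*np.array([.967,.254])),axis=-1); m2=(d2<.017)&(W[...,2]>.066)
    print(n,m.sum(),np.percentile(z,[50,75,90]).round(4),'other',m2.sum(),np.percentile(W[m2][:,2],[50,75,90]).round(4))
    if n=='top': im=cv2.resize(c['frame'][220:310,355:445],(400,400),interpolation=cv2.INTER_CUBIC)
    else: im=np.hstack([im,cv2.resize(c['frame'][100:340,330:570],(400,400))])
cv2.imwrite('pics/vc.png',im[:,:,::-1]); print(bot.read_joints().round(2),bot.read_time_s(),bot.read_opening())
```

```text
rel [1.000e-04 1.000e-04 1.177e-01] [4.8 2.  2.8] Mz 0.07 t 38.2
up [-0.001  -0.0002  0.1496] [-1.9  1.8  0.6] Mz -0.03 t 38.9Traceback (most recent call last):
  File "<stdin>", line 10, in <module>
    return _quantile_unchecked(
        a, q, axis, out, overwrite_input, method, keepdims, weights)
    return _ureduce(a,
                    func=_quantile_ureduce_func,
    ...<5 lines>...
                    overwrite_input=overwrite_input,
                    method=method)
    r = func(a, **kwargs)
    result = _quantile(arr,
                       quantiles=q,
    ...<2 lines>...
                       out=out,
                       weights=wgt)
    slices_having_nans = np.isnan(arr[-1, ...])
                                  ~~~^^^^^^^^^
IndexError: index -1 is out of bounds for axis 0 with size 0
```

Run:
```python
from h import *
G=REST+[.0005,.0005,.021]
bot.movep(G+[0,0,.135],down(AR+np.pi/2).as_rotvec()); bot.wait(.2)
ims=[]
for n in('top','scene'):
    c=cap(n,'w_'+n); W=cloud(c)
    for o in(STUD[:2],STUD[:2]+.085*np.array([.967,.254])):
        z=W[(np.linalg.norm(W[...,:2]-o,axis=-1)<.017)&(W[...,2]>.066)&(W[...,2]<.1)][:,2]
        print(n,len(z),np.sort(z)[[len(z)//2,int(len(z)*.9)]].round(4) if len(z) else '')
    a=c['frame'][220:310,355:445] if n=='top' else c['frame'][150:340,360:550]
    ims.append(cv2.resize(a,(400,400),interpolation=cv2.INTER_CUBIC))
cv2.imwrite('pics/wc.png',np.hstack(ims)[:,:,::-1]); print(bot.read_joints().round(2),bot.read_time_s(),bot.read_opening())
```

```text
top 197 [0.0797 0.0825]
top 130 [0.0792 0.0818]
scene 113 [0.0792 0.0811]
scene 132 [0.0789 0.0814]
[ 0.16  0.89 -1.32  1.64  0.89  1.33  1.52] 42.0167 0.26674878178813805
```

View pics/wc.png

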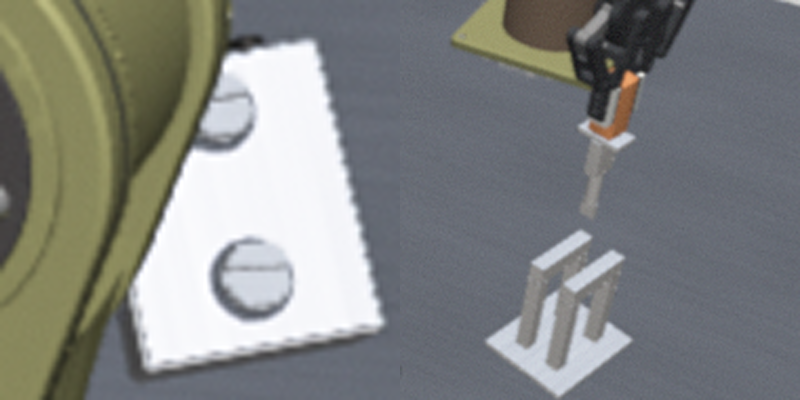

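The stud is locked: its top is at about 0.080, level with the other stud, and its slot has turned about 90° (crop (252,275)). The held driver at crop (600,140) looks slightly tilted, so I'll measure its lean before lowering.

Run:
```python
from h import *
v=np.array([-np.sin(AR),np.cos(AR)]); hh=np.array([np.cos(AR),np.sin(AR)])
for n in ('w_scene','s1','r1'):
    c=np.load(f'pics/{n}.npz'); W=cloud(c); f=c['frame'].astype(int)
    ref,vv,h2=(REST,v,hh) if n!='s1' else (STUD,np.array([np.cos(AS),np.sin(AS)]),np.array([-np.sin(AS),np.cos(AS)]))
    q=W[...,:2]-ref[:2]; m=(np.linalg.norm(q,axis=-1)<.045)&(W[...,2]>.125 if n!='s1' else W[...,2]>.1)
    bright=f.min(-1)>85; org=f[...,0]-f[...,2]>50
    P=W[m&(bright|org)]; z0={'w_scene':.245,'s1':.199,'r1':.11}[n]
    for lo,hi in((-.084,-.07),(-.07,-.038),(-.034,-.004),(.01,.035),(.035,.058)):
        p=P[(P[:,2]>z0+lo)&(P[:,2]<z0+hi)]; qq=p[:,:2]-ref[:2]
        if len(p)>5: print(n,lo,hi,len(p),'across',np.percentile(qq@vv,[5,50,95]).round(4),'along',np.percentile(qq@h2,[5,50,95]).round(4))
```

```text
w_scene -0.084 -0.07 44 across [-0.0062  0.002   0.0066] along [-0.001   0.0019  0.0034]
w_scene -0.07 -0.038 90 across [-0.0034  0.0035  0.0064] along [-0.0011  0.0044  0.0064]
w_scene -0.034 -0.004 157 across [-0.0049  0.0048  0.0066] along [-0.0078  0.0105  0.0136]
w_scene 0.01 0.035 169 across [-0.006   0.011   0.0129] along [-0.0124  0.0105  0.0189]
w_scene 0.035 0.058 163 across [0.0076 0.0116 0.0128] along [-0.0156  0.0071  0.0194]
s1 -0.084 -0.07 18 across [-0.002   0.0057  0.0086] along [0.002  0.0051 0.0069]
s1 -0.07 -0.038 63 across [0.0009 0.0047 0.0083] along [-0.0003  0.006   0.0097]
s1 -0.034 -0.004 125 across [-0.0023  0.0056  0.0094] along [-0.0066  0.007   0.0156]
s1 0.01 0.035 137 across [0.0061 0.0113 0.0145] along [-0.0137  0.0053  0.0201]
s1 0.035 0.058 190 across [0.0038 0.0111 0.0142] along [-0.0192  0.0033  0.0225]
r1 0.01 0.035 133 across [-0.0066  0.0088  0.0142] along [-0.0062  0.01    0.0126]
r1 0.035 0.058 176 across [-0.0076  0.0073  0.0141] along [-0.0067  0.0096  0.0124]
```

The edge positions match an upright, centred driver (blade ±7, bar ±6, handle ±12 mm). I'll lower it, release and retreat.

Run:
```python
from h import *
G=REST+[.0005,.0005,.021]
hit=bot.servo_line(G+[0,0,.02],vel=.1,force_limit=8); print(hit,bot.read_eef_pos()-G)
if not hit:
    print(bot.servo_line(G+[0,0,-.004],vel=.03,force_limit=4),bot.read_eef_pos()-G)
    bot.gripper_to(.7); bot.wait(.3)
    bot.servo_line(G+[0,0,.16],vel=.15)
    bot.movep([.45,.35,.32],down(AR+np.pi/2).as_rotvec()); bot.wait(.5)
    for n in('top','scene'):
        c=cap(n,'z_'+n); W=cloud(c); f=c['frame'].astype(int)
        m=(f[...,0]-f[...,2]>50)&(W[...,2]>.1)&(W[...,2]<.25)&(np.linalg.norm(W[...,:2]-REST[:2],axis=-1)<.06); P=W[m]
        if len(P)<9: print('few'); continue
        t=P[P[:,2]>P[:,2].max()-.01]; print(n,len(P),'ztop',np.percentile(P[:,2],98).round(4),(np.median(t[:,:2],0)-REST[:2]).round(4))
    cv2.imwrite('pics/zc.png',c['frame'][:,:,::-1])
print(bot.read_time_s(),bot.read_joints().round(2))
```

```text
False [0.00030735 0.00047626 0.0207718 ]
True [-7.44545411e-05 -2.52829721e-04  6.30290014e-04]
few
scene 419 ztop 0.1711 [0.0047 0.0025]
47.1667 [-0.09  0.81 -1.33  1.59  0.79  1.38  1.33]
```

View pics/zc.png

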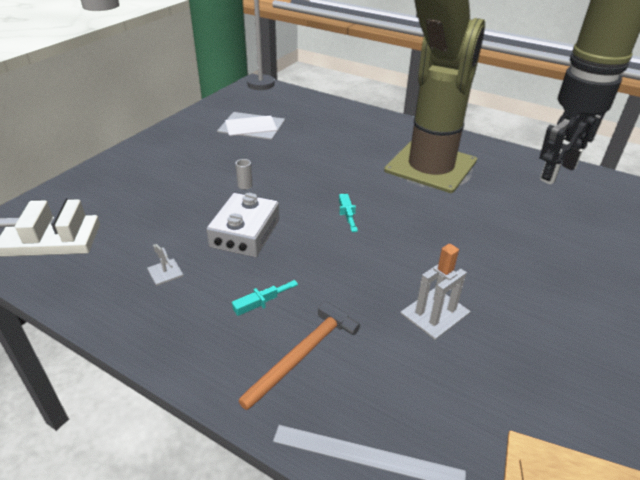

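The driver hangs upright in the rest at (448,260). The bird, tube, hammer and look-alikes haven't moved, and the arm is clear.

```bash
python3 -c "
from cell import bot
print(bot.finish_job())"
```

```text
the job is handed in; nothing more can be done
None
```

The job is handed in at about 47 s: the stud is locked in its catch, level with the second stud, and the driver hangs upright in the rest with the hammer, tube offcut and bird left where they were.

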